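# Gauge a salvaged piston pin in the bench caliper

## Robot

A 6-joint arm with a two-finger parallel gripper is mounted at the origin on the work surface. World frame = base frame: x ahead of the robot, y to its left, z up, the work surface at z = 0. Lengths are in mm, angles in rad, forces in N, time in s.
With the tool pointing down it reaches from about 350 to 775 mm from the base axis. Payload 7.3 kg.
Tool frame: the origin (TCP) lies midway between the tips of the shut fingers; the grasp point (between the pads) lies 19 mm behind it; z points along the fingers, x is the direction in which the jaws open and shut, and the axes are right-handed (so a half turn about z gives the same grasp; the last joint's range is limited). The gripper opens to 92 mm and grips with 3 to 60 N. Pads are 19 mm wide; open, the fingers measure 130 mm over their backs; the gripper's body (75 mm by 190 mm) begins 47 mm behind the grasp point.
Start: joints at [-1.463, 0.342, 1.524, -0, 1.275, -0.146], TCP at [131.841, -508.196, 226.741] pointing down, gripper open.
Joint ranges: [-2.53, 2.53], [-0.77, 2.02], [0.04, 2.7], [-1, 4.14], [0.28, 2.66], [-3.11, 3.11]. Speed limits (rad/s): [2.57, 2.57, 3.14, 3.14, 3.14, 3.14].

## Interface

Orientations are given as [roll, pitch, yaw] about the fixed x, y, z axes, in that order (R = Rz(yaw) Ry(pitch) Rx(roll)).
In Python, from plant import bot gives the robot as it stands.
- The arm moves only by the shell command python3 -m pendant 'ROWS' [OPENING]. ROWS is JSON, a list of rows, each an object with "linear": the shift along the world's x, y, z in mm, a list of three; "twist": the turn about the world's z in degrees. In form: [{"linear": [x, y, z], "twist": twist}, ...]. A call has 1 to 20 rows; each row is the pose to reach, as a shift and turn from the pose commanded when the call began; what a row does not reach only later rows make up. A row lasts 1/8 s, in which the tool goes at most 62.5 mm and 10.7 degrees, less where a joint would pass 70% of its speed; a pose out of reach is approached as far as the arm can. A call with a gripper value outside its range is refused whole. OPENING is the closure in counts, from 0 (fully open) to 255 (shut), set as the call begins (- or left out, the last holds). The fingers move at their own pace and stop on an object; the grip force is fixed at half the most. Time passes only in rows, so rows that repeat a pose let the fingers close. It gives the time, the measured TCP pose, the force and the opening at its end, in the units of the state.
- bot.get_obs(): the state, without advancing time (a new reading comes with each control period).
- bot.capture(name): name is "scene" or "top"; returns a dict with "frame" (400x640x3 uint8, blue, green, red), "z_map" (400x640 float32, mm along the optical axis (not along the pixel's ray), 0 where there is no reading), "fx", "fy", "cx", "cy" (pixels), "k1" (the pictures are not rectified: a ray, as slopes to the right and down, at radius r is drawn at 1 + k1 r^2 times it, then the intrinsics apply), "rvec" (rotation vector, rad) and "tvec" (3), from world to camera coordinates, as OpenCV has them. Camera axes: x right, y down, z forward; pixel columns grow to the right and rows downward; lengths in mm; the calibration is good to about 2 mm. A picture is of the moment at which its call begins.
- bot.close_job(): hands the job in, once; it reports no verdict.
The state is a dict: "time": time; "joint_positions": joint angles; "dq": joint speeds; "tau": joint torques, N m; "tool_pos": TCP position; "tcp_rot": TCP orientation; "contact_force": force on the tool from outside, world axes, zero at the start; "moment": the same for the moment, N m; "grip_width": finger opening in mm.
Only numpy, scipy, OpenCV 4.12 (cv2) and the standard library are available. Lean on these libraries where they do the work, as an engineer would, in place of code of your own. Each camera call takes 0.05 s, during which the arm holds its last target. There are 200 camera calls.

## Task

Measure the salvaged piston pin that stands between the jaws of the bench caliper: pull up the spring plunger knob, slide the anvil carriage from the outer hole inwards to the middle hole and let the plunger drop fully home in it. Then slide the other jaw along until it has pushed the pin against the anvil and both jaws bear lightly on it, gently and without cocking the jaw, and leave it closed on the pin. Leave the spare pin on the bed and the other things alone.

Things in the scene. Friction and masses are not known exactly. Their poses are not given: they have to be found in the camera images.
- gauge: The bench caliper, fixed, its pose varies. Origin at bench height under the beam's centre; y runs along the beam. Green bed 170 x 420 mm, 12 mm thick (x -115 to +55); beam 36 mm wide, top 42 mm above the bench. Anvil carriage at +y, sliding jaw at -y: each a block 48 x 50 mm on the beam, 58 mm above the bench, and a jaw bar 14 mm thick over the bed to x = -98 mm, 16 to 46 mm above the bench.
- middle_hole (a point): Mouth of the middle plunger hole in the index strip behind the beam (gauge x = 36 mm, y = 90 mm, 34 mm above the bench). The outer hole lies at y = 130 mm, the inner at y = 50 mm.
- index (a joint): Position of the anvil carriage in m: 0 with the plunger in the outer hole (start), 0.040 at the middle hole, 0.080 at the inner one; grows as the carriage slides towards -y of the gauge. Drags with about 2.5 N. The anvil face lies at y = 100 mm minus this in the gauge frame.
- plunger (a joint): Lift of the index plunger in m, 0 (fully down) to 0.014. A spring pushes it down: 5 N at 0, 8.5 N at 14 mm. Its 8 mm round-nosed pin reaches 10 mm into the strip: lift it over 10 mm to free the carriage. Let go over a land between holes it rests there, and drops in by itself when the carriage is slid over a hole (play 1.5 mm either way).
- knob (a point): Centre of the top face of the plunger knob, a black round knob 26 mm across and 22 mm tall (top 96 mm above the bench when down); under it a bushing 18 mm across rises from the carriage block, which is 58 mm above the bench. The knob travels with the anvil carriage and stands 36 mm behind the beam's centre line (gauge +x).
- slide (a joint): Position of the sliding jaw in m along the beam, 0 to 0.10; grows towards +y of the gauge (closing). Drags with about 2.5 N and stays where it is left. Its jaw face lies at y = -60 mm plus this in the gauge frame. Its travel is too short to clamp the pin unless the anvil is in the middle or inner hole.
- thumb_tab (a point): Centre of the top of the upright thumb tab on the sliding jaw's block: a steel plate 24 mm wide (gauge x), 10 mm thick (gauge y), rising from 58 to 94 mm above the bench, over the beam's centre line. Push its -y side to close the jaw.
- cock (a joint): How far the sliding jaw's blade has cocked on its block, in rad, about the vertical; 0 is square. It is held square by a spring of 8 N m/rad at the beam: some 8 N of clamping on the pin, 55 mm out from the beam, cocks it 0.055.
- moving_jaw: The blade of the sliding jaw, a dark steel bar 74 x 14 x 30 mm; origin on the beam's centre line, 10 mm behind the jaw face, at bench height.
- fixed_jaw: The blade of the anvil carriage, the same bar; origin on the beam's centre line, in the plane of the anvil face, at bench height.
- pin_a: A hollow steel piston pin, upright on the bed, 60 mm tall, 25 to 36 mm across (its diameter is what is to be measured), 0.1 to 0.3 kg. Origin at the centre of its underside. Of the two pins, the one between the jaws is to be measured; the other stands near the -y end of the bed as a spare. Which is which varies.
- pin_b: The other piston pin: 60 mm tall, of another diameter, 25 to 36 mm. Origin at the centre of its underside.
- pulley: Bystander: a steel belt pulley 64 mm across, 30 mm tall, lying on the bench beyond the gauge. Origin at the centre of its underside.
- wrench: Bystander: a wrench lying on the bench beyond the gauge. Origin under its middle.
- carton: Bystander: a small cardboard box 90 x 70 x 60 mm on the bench. Origin at the centre of its underside.
Not all that is in view belongs to the job. Leave any turquoise look-alike of the pin_a alone.

How it is judged:
By the outcome, as a careful person would: the job done as asked, in the order asked, and still so for the second after the job is handed in, with the robot touching nothing.
It also fails if it takes over 58 s, if anything falls off the work surface, if the arm or the gripper's body presses on something with over 40 N, if the wrist force passes 120 N, or if a joint passes its speed limit or range.

## Working session

There is one attempt and no reset: what is moved stays moved. The work goes in short steps, Python scripts to look and compute and a shell command to move; the robot and the scene stay as the last step left them, time stands still between calls to the robot, and variables do not carry over. Pictures are saved under pics/ and viewed, about 8 in all and at most 12, crops included, and the job is handed in when it is done.

```bash
ls; mkdir -p pics; cat > h.py <<'E'
import numpy as np, cv2
from plant import bot
def cap(n):
    c=bot.capture(n); c['R']=cv2.Rodrigues(np.array(c['rvec'],float))[0]; c['t']=np.array(c['tvec'],float).ravel(); return c
def slopes(c,uv):
    uv=np.atleast_2d(np.array(uv,float)); d=(uv-[c['cx'],c['cy']])/[c['fx'],c['fy']]
    s=d.copy()
    for _ in range(20): s=d/(1+c['k1']*(s**2).sum(1,keepdims=True))
    return s
def onplane(c,uv,z):
    s=slopes(c,uv); r=np.c_[s,np.ones(len(s))]@c['R']; o=-c['R'].T@c['t']
    return o+r*((z-o[2])/r[:,2])[:,None]
def cloud(c):
    h,w=c['z_map'].shape; v,u=np.mgrid[:h,:w]; s=slopes(c,np.c_[u.ravel(),v.ravel()])
    z=c['z_map'].ravel()[:,None].astype(float)
    return ((np.c_[s,np.ones(len(s))]*z-c['t'])@c['R']).reshape(h,w,3)
def proj(c,P):
    p=np.atleast_2d(P)@c['R'].T+c['t']; s=p[:,:2]/p[:,2:]; s=s*(1+c['k1']*(s**2).sum(1,keepdims=True))
    return s*[c['fx'],c['fy']]+[c['cx'],c['cy']]
E
python3 - <<'E'
from h import *
for n in('scene','top'):
    c=cap(n); cv2.imwrite(f'pics/{n}0.png',c['frame']); print(n,c['fx'],c['k1'],-c['R'].T@c['t'])
print(bot.get_obs())
E
```

```text
pics
scene 424.1712343529712 -0.03142742032093617 [ 914.19248063 -470.94871596  571.96265917]
top 373.6351474899791 0.007164700147713957 [477.41878827 122.95437689 812.54199912]
{'time': 0.1, 'joint_positions': array([-1.46306082e+00,  3.42662939e-01,  1.52494103e+00, -2.76785601e-05,
        1.27537533e+00, -1.45993679e-01]), 'dq': array([-1.16549385e-03, -1.93240331e-03, -7.38803075e-04, -1.60734636e-03,
        8.06017557e-04,  8.08623345e-05]), 'tau': array([ 1.58278446e-03, -4.32006097e+01, -2.44693118e+01,  7.19959103e-02,
        5.26265160e-02, -4.66694041e-05]), 'tool_pos': array([ 131.75986749, -507.81900299,  226.10249884]), 'tcp_rot': array([-3.14141712e+00,  1.37573690e-03, -1.31705894e+00]), 'contact_force': array([ 0.22192306,  0.24721795, -0.21867848]), 'moment': array([ 0.02342321, -0.01169043,  0.02641651]), 'grip_width': 92.10957212541494}
```

View pics/scene0.png

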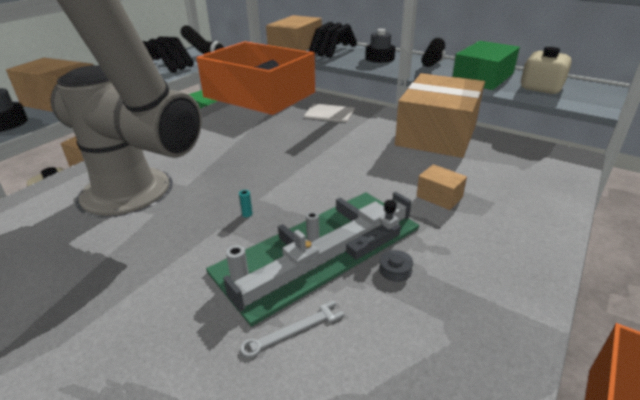

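View pics/top0.png

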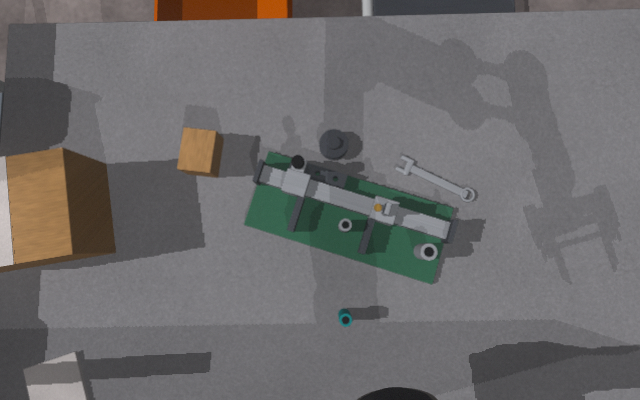

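Top view: the knob is black at (298,162), the anvil bar at (297,208), and the sliding jaw bar at (367,235) with its tab near (388,208). Pin candidates are the grey pin between the jaws (345,225), which is the one to measure, the spare (429,251), and the turquoise decoy (345,318). The knob could be confused with the pulley (335,144).

```bash
cat > m.py <<'E'
from h import *
def gauge(c):
    hsv=cv2.cvtColor(c['frame'],cv2.COLOR_BGR2HSV); m=cv2.inRange(hsv,(50,80,30),(85,255,200))
    m[:140]=0;m[300:]=0
    pts=cv2.findNonZero(m).reshape(-1,2); P=onplane(c,pts,12)[:,:2].astype(np.float32)
    return cv2.minAreaRect(P)
E
python3 - <<'E'
from m import *
c=cap('top'); r=gauge(c); print(r); b=cv2.boxPoints(r); print(b)
# y axis: long side with +y
e=[b[1]-b[0],b[2]-b[1]]; l=max(e,key=np.linalg.norm); l=l/np.linalg.norm(l); l=l*np.sign(l[1])
ey=l; ex=np.array([l[1],-l[0]]); o=np.array(r[0])+30*ex   # bed centre is x=-30
print('yaw deg',np.degrees(np.arctan2(ex[1],ex[0])),'o',o)
np.save('g.npy',np.r_[o,ex,ey])
G=lambda p:(np.array(p[:2])-o)@np.c_[ex,ey]
hsv=cv2.cvtColor(c['frame'],cv2.COLOR_BGR2HSV)
W=lambda x,y,z:np.r_[o+x*ex+y*ey,z]
for n,u,z in(('knob',(298,162),96),('pinA',(345,225),72),('pinB',(429,251),72),('pulley',(335,144),30)):
    p=onplane(c,u,z)[0]; print(n,p.round(),G(p).round(1))
C=cloud(c)
for n,u in(('knob',(298,162)),('tab',(390,207)),('beam',(340,195)),('pinrim',(340,222))): print(n,C[u[1],u[0]].round(),G(C[u[1],u[0]]).round())
I=c['frame'].copy()
S=4;x0,y0=240,130
K=cv2.resize(I[y0:y0+145,x0:x0+190],None,fx=S,fy=S,interpolation=cv2.INTER_CUBIC)
for p in([36,130,96],[0,-85,94],[36,90,34],[0,100,46],[-98,100,46],[0,-60,46],[-98,-60,46],[55,210,12],[55,-210,12],[-115,210,12],[-115,-210,12]):
    q=(proj(c,W(*p))[0]-[x0-.5,y0-.5])*S; cv2.circle(K,tuple(int(v) for v in q),3,(0,0,255),-1)
cv2.imwrite('pics/crop1.png',K)
E
```

```text
((539.6085205078125, 71.44659423828125), (417.11444091796875, 167.986572265625), 71.34851837158203)
[[ 393.32758  -99.29555]
 [ 552.49176 -153.01945]
 [ 685.88947  242.18874]
 [ 526.7253   295.91266]]
yaw deg -18.651482 o [568.03296471  61.85227013]
knob [641. 172.  96.] [ 33.5 127.6]
pinA [517.  82.  72.] [-55.   3.]
pinB [463. -81.  72.] [ -54.3 -168.9]
pulley [693.  97.  30.] [107.5  73. ]
knob [640. 172.  97.] [ 33. 127.]
tab [549.  -4.  94.] [  3. -69.]
beam [581.  89.  43.] [ 3. 30.]
pinrim [523.  92.  70.] [-52.  14.]
```

View pics/crop1.png

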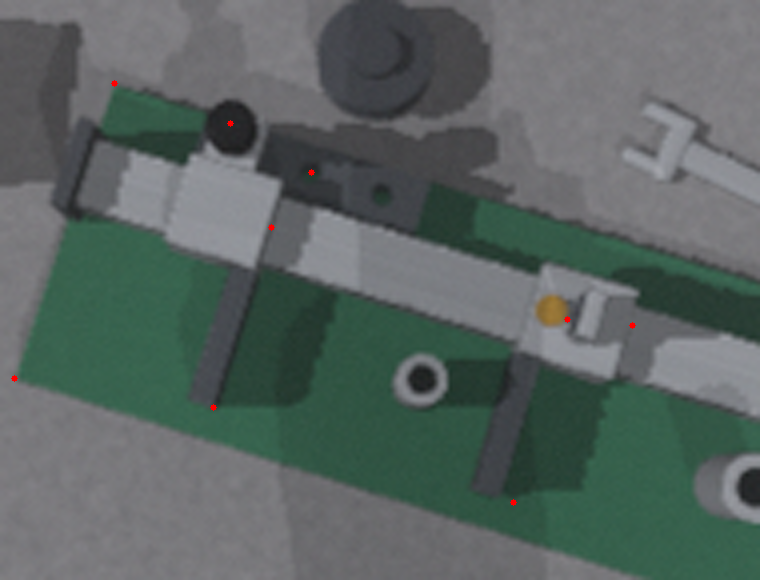

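The crop confirms the choice. The knob is at crop (231,128), the middle hole is under the projected dot, the pin to measure is at crop (420,380), the tab plate is at (592,313), and the slide starts at about 18 mm. Next I'll measure the knob, tab and pin more closely.

```bash
cat > mm.py <<'E'
from m import *
g=np.load('g.npy'); o,ex,ey=g[:2],g[2:4],g[4:]
G=lambda p:(np.atleast_2d(p)[:,:2]-o)@np.c_[ex,ey]
W=lambda x,y:o+x*ex+y*ey
def meas(n='top'):
    c=cap(n); C=cloud(c); g=G(C.reshape(-1,3)); z=C[...,2].ravel(); ok=c['z_map'].ravel()>0; out={}
    def box(x0,x1,y0,y1,a,b):
        k=ok&(g[:,0]>x0)&(g[:,0]<x1)&(g[:,1]>y0)&(g[:,1]<y1)&(z>a)&(z<b); q=g[k]
        if k.sum()<3: return None
        r=cv2.minAreaRect(q.astype(np.float32)); return k.sum(),q.min(0).round(1),q.max(0).round(1),np.median(z[k]).round(1),np.round(r[1],1),np.array(((q.min(0)+q.max(0))/2)).round(1)
    out['knob']=box(15,60,20,150,88,125)
    out['tab']=box(-20,20,-120,20,86,100)
    out['pin']=box(-95,-28,-60,90,64,76)
    out['jaws']=box(-90,-75,-80,60,38,52)
    out['anvil']=box(-90,-75,15,140,38,52)
    out['blk']=box(-24,10,-120,40,53,62)
    return c,out
E
python3 - <<'E'
from mm import *
for n in('top','scene'):
    c,o_=meas(n); print(n); [print(k,v) for k,v in o_.items()]
print('knob W',W(36,130),W(34,128),'tab',W(0,-75))
E
```

```text
top
knob (np.int64(137), array([ 23. , 116.4]), array([ 47.4, 141.1]), np.float64(95.3), array([25.2, 23.6]), array([ 35.2, 128.8]))
tab (np.int64(70), array([-12.6, -70.9]), array([ 11.2, -60.3]), np.float64(93.6), array([10.4, 23.8]), array([ -0.7, -65.6]))
pin (np.int64(131), array([-66.9,  -9.6]), array([-41.8,  14.9]), np.float64(71.9), array([23.8, 24. ]), array([-54.3,   2.6]))
jaws (np.int64(53), array([-89.6, -54. ]), array([-75.4, -40.1]), np.float64(45.5), array([13.9, 14.1]), array([-82.5, -47. ]))
anvil (np.int64(51), array([-89.8,  99.1]), array([-75.5, 113.1]), np.float64(45.4), array([13.9, 14.3]), array([-82.6, 106.1]))
blk (np.int64(318), array([-23.9, -90.1]), array([  9.8, -40.1]), np.float64(58.0), array([50. , 33.6]), array([ -7.1, -65.1]))
scene
knob (np.int64(101), array([ 23.7, 116.8]), array([ 47.6, 142.7]), np.float64(94.8), array([25.5, 23.3]), array([ 35.6, 129.8]))
tab (np.int64(78), array([-11.8, -70.9]), array([ 11.3, -59.4]), np.float64(92.8), array([23. , 11.3]), array([ -0.3, -65.1]))
pin (np.int64(118), array([-67.4, -10.2]), array([-41.8,  15.7]), np.float64(71.8), array([25.5, 25.8]), array([-54.6,   2.8]))
jaws (np.int64(43), array([-89.9, -53.2]), array([-76.2, -39.3]), np.float64(45.6), array([13.8, 13.8]), array([-83. , -46.2]))
anvil (np.int64(37), array([-89.9,  99. ]), array([-75.1, 115.6]), np.float64(45.6), array([14.8, 16.3]), array([-82.5, 107.3]))
blk (np.int64(217), array([-23.6, -89.5]), array([  9.6, -38.3]), np.float64(57.9), array([50.7, 33.5]), array([ -7. , -63.9]))
knob W [643.71770203 173.51166999] [641.18311751 172.2563287 ] tab [544.04715413  -9.20883888]
```

```bash
python3 -m pendant '[{"linear":[60,60,0],"twist":0},{"linear":[100,120,0],"twist":-5},{"linear":[140,180,0],"twist":-10},{"linear":[185,240,0],"twist":-15},{"linear":[230,300,0],"twist":-20},{"linear":[275,360,0],"twist":-25},{"linear":[320,420,0],"twist":-30},{"linear":[365,480,0],"twist":-33.1},{"linear":[410,540,0],"twist":-33.1},{"linear":[455,600,0],"twist":-33.1},{"linear":[490,650,0],"twist":-33.1},{"linear":[511,681,-40],"twist":-33.1},{"linear":[511,681,-76],"twist":-33.1},{"linear":[511,681,-76],"twist":-33.1},{"linear":[511,681,-76],"twist":-33.1},{"linear":[511,681,-76],"twist":-33.1},{"linear":[511,681,-76],"twist":-33.1}]' 60; python3 -c "
from mm import *
p=bot.get_obs(); print(G(p['tool_pos']),p['joint_positions'],p['time'])"
```

```text
time: 2.38
tool_pos: [643.1, 171.7, 152.5]
tcp_rot: [-3.139, 0.001, -1.896]
contact_force: [0.1, -0.1, -0.2]
grip_width: 70.1
[[ 36.00766962 128.13164204]] [ 1.46076974e-01  6.58760270e-01  1.20057760e+00 -3.36203614e-04
  1.27993883e+00  2.04209703e+00] 2.375
```

```bash
python3 -m pendant '[{"linear":[0,0.6,-30],"twist":0},{"linear":[0,0.6,-60],"twist":0},{"linear":[0,0.6,-81],"twist":0},{"linear":[0,0.6,-81],"twist":0},{"linear":[0,0.6,-81],"twist":0}]'; python3 -c "
from mm import *
p=bot.get_obs(); print(G(p['tool_pos']))"
python3 -m pendant '[{"linear":[0,0,0],"twist":0},{"linear":[0,0,0],"twist":0},{"linear":[0,0,0],"twist":0},{"linear":[0,0,0],"twist":0},{"linear":[0,0,0],"twist":0},{"linear":[0,0,0],"twist":0}]' 255
```

```text
time: 3.0
tool_pos: [643.8, 172.9, 71.8]
tcp_rot: [-3.139, 0.001, -1.895]
contact_force: [0.1, 1.0, 0.4]
grip_width: 70.0
[[ 36.23275978 129.48475202]]
time: 3.75
tool_pos: [642.9, 173.7, 69.7]
tcp_rot: [-3.142, 0.0, -1.895]
contact_force: [-0.7, 1.1, -0.1]
grip_width: 24.4
```

```bash
python3 -m pendant '[{"linear":[0,0,4],"twist":0},{"linear":[0,0,8],"twist":0},{"linear":[0,0,12.5],"twist":0},{"linear":[0,0,12.5],"twist":0},{"linear":[0,0,12.5],"twist":0},{"linear":[0,0,12.5],"twist":0}]'; python3 - <<'E'
from mm import *
c,o_=meas('scene'); print(o_['knob'],o_['anvil']); p=bot.get_obs(); print(p['tool_pos'],G(p['tool_pos']))
x,y=proj(c,[640,170,90])[0].astype(int)
cv2.imwrite('pics/s1.png',cv2.resize(c['frame'][y-60:y+60,x-80:x+80],None,fx=5,fy=5,interpolation=cv2.INTER_CUBIC))
E
```

```text
time: 4.5
tool_pos: [642.7, 173.3, 81.9]
tcp_rot: [3.141, -0.0, -1.895]
contact_force: [3.2, 0.9, -8.2]
grip_width: 24.5
(np.int64(372), array([23.4, 96.5]), array([ 48.3, 149.8]), np.float64(107.0), array([53.8, 23.6]), array([ 35.9, 123.1])) (np.int64(39), array([-90. ,  98.2]), array([-75.2, 114. ]), np.float64(45.4), array([14.8, 15.5]), array([-82.6, 106.1]))
[642.72686959 173.3539074   81.99051837] [[ 35.11166088 129.5336514 ]]
```

View pics/s1.png

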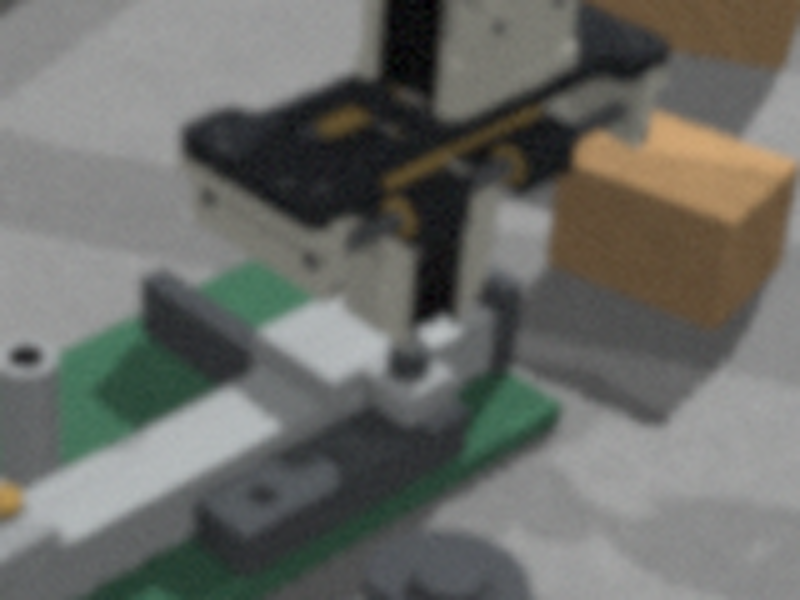

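The fingers hold the knob, just visible between the tips at crop (440,290). The carriage is still at the outer hole. Lift is 12.3 mm and the −8.2 N reading matches the spring. Now sliding 40 mm inward.

```bash
python3 -m pendant '[{"linear":[-1.6,-4.7,0.5],"twist":0},{"linear":[-3.2,-9.5,0.5],"twist":0},{"linear":[-4.8,-14.2,0.5],"twist":0},{"linear":[-6.4,-19,0.5],"twist":0},{"linear":[-8,-23.7,0.5],"twist":0},{"linear":[-9.6,-28.4,0.5],"twist":0},{"linear":[-11.2,-33.2,0.5],"twist":0},{"linear":[-12.8,-37.9,0.5],"twist":0},{"linear":[-12.8,-37.9,0.5],"twist":0},{"linear":[-12.8,-37.9,0.5],"twist":0},{"linear":[-12.8,-37.9,0.5],"twist":0}]'; python3 - <<'E'
from mm import *
p=bot.get_obs(); print(p['tool_pos'],G(p['tool_pos']))
for n in('top','scene'):
    c,o_=meas(n); print(o_['anvil'])
E
```

```text
time: 5.92
tool_pos: [629.8, 135.0, 82.5]
tcp_rot: [3.141, -0.001, -1.895]
contact_force: [0.9, -3.0, -8.3]
grip_width: 24.8
[629.80469362 134.9526619   82.54683288] [[35.14927215 89.01653196]]
None
(np.int64(37), array([-89.6,  58.3]), array([-75.5,  72.3]), np.float64(45.6), array([13.9, 14.1]), array([-82.6,  65.3]))
```

```bash
python3 -m pendant '[{"linear":[0.2,0.5,0],"twist":0},{"linear":[0.2,0.5,-4],"twist":0},{"linear":[0.2,0.5,-8],"twist":0},{"linear":[0.2,0.5,-12.5],"twist":0},{"linear":[0.2,0.5,-12.5],"twist":0},{"linear":[0.2,0.5,-12.5],"twist":0},{"linear":[0.2,0.5,-12.5],"twist":0}]'; python3 -c "
from mm import *
p=bot.get_obs(); print(p['tool_pos'],G(p['tool_pos']))"
```

```text
time: 6.9
tool_pos: [630.3, 136.1, 70.4]
tcp_rot: [-3.142, 0.0, -1.895]
contact_force: [-0.6, -1.8, -5.2]
grip_width: 24.6
[630.2529422  136.13149084  70.37853481] [[35.19697713 90.27680526]]
```

Commanded height is back near the gripping height and Fz is about the seated spring load, so it has dropped into the hole. Releasing and backing off to check.

```bash
python3 -m pendant '[{"linear":[0,0,0],"twist":0},{"linear":[0,0,0],"twist":0},{"linear":[0,0,0],"twist":0},{"linear":[0,0,0],"twist":0},{"linear":[0,0,20],"twist":0},{"linear":[0,0,60],"twist":0},{"linear":[-50,-20,100],"twist":0},{"linear":[-100,-60,130],"twist":0},{"linear":[-100,-110,130],"twist":0},{"linear":[-107,-165,120],"twist":0},{"linear":[-107,-165,120],"twist":0},{"linear":[-107,-165,120],"twist":0},{"linear":[-107,-165,120],"twist":0}]' 60; python3 - <<'E'
from mm import *
p=bot.get_obs(); print(p['tool_pos'],G(p['tool_pos']),W(0,-66),W(0,-71))
for n in('top','scene'):
    c,o_=meas(n); [print(k,v) for k,v in o_.items()]
E
```

```text
time: 8.52
tool_pos: [523.5, -27.8, 190.3]
tcp_rot: [-3.141, 0.0, -1.893]
contact_force: [0.5, -0.9, -0.6]
grip_width: 70.0
[523.5122143  -27.80423972 190.34175865] [[-13.50946447 -99.1860974 ]] [546.9254514  -0.6815058] [545.32639736  -5.41891307]
knob (np.int64(133), array([22.6, 75.8]), array([ 47.4, 100. ]), np.float64(95.2), array([24.2, 24.3]), array([35. , 87.9]))
tab None
pin (np.int64(130), array([-67. ,  -9.6]), array([-41.8,  14.8]), np.float64(71.9), array([23.9, 23.9]), array([-54.4,   2.6]))
jaws (np.int64(60), array([-89.7, -53.9]), array([-75.3,  59.7]), np.float64(46.1), array([113.5,  14.3]), array([-82.5,   2.9]))
anvil (np.int64(50), array([-89.7,  58.3]), array([-75.5,  71.9]), np.float64(45.8), array([13.6, 14.2]), array([-82.6,  65.1]))
blk None
knob (np.int64(106), array([21.6, 76.5]), array([ 47.2, 100.8]), np.float64(94.6), array([24.7, 22.4]), array([34.4, 88.6]))
tab (np.int64(78), array([-11.9, -70.8]), array([ 11.3, -60.2]), np.float64(92.7), array([23.2, 10.5]), array([ -0.3, -65.5]))
pin (np.int64(117), array([-68.5,  -9.5]), array([-41.4,  15.2]), np.float64(71.5), array([24.6, 26.8]), array([-55. ,   2.8]))
jaws (np.int64(54), array([-89.8, -53.7]), array([-75.1,  59.9]), np.float64(45.1), array([ 14.6, 113.5]), array([-82.5,   3.1]))
anvil (np.int64(41), array([-89.8,  58.5]), array([-75.6,  73.4]), np.float64(45.3), array([14.3, 14.4]), array([-82.7,  66. ]))
blk (np.int64(217), array([-23.8, -88.9]), array([  9.9, -38.9]), np.float64(58.1), array([49.8, 33.7]), array([ -6.9, -63.9]))
```

Knob top is 95.2 mm, the same as when it was down at the start, so it is fully home. The anvil is at the middle hole (shift ~41 mm, within play). Next, shut the fingers behind the thumb tab.

```bash
python3 -m pendant '[{"linear":[10.9,-8.5,0],"twist":0},{"linear":[10.9,-8.5,0],"twist":0},{"linear":[10.9,-8.5,-30],"twist":0},{"linear":[10.9,-8.5,-70],"twist":0},{"linear":[10.9,-8.5,-105],"twist":0},{"linear":[10.9,-8.5,-124],"twist":0},{"linear":[10.9,-8.5,-124],"twist":0},{"linear":[10.9,-8.5,-124],"twist":0},{"linear":[10.9,-8.5,-124],"twist":0}]' 255; python3 - <<'E'
from mm import *
p=bot.get_obs(); print(p['tool_pos'],G(p['tool_pos']),p['grip_width'])
c,o_=meas('scene'); print(o_['tab'],o_['jaws'])
x,y=proj(c,[545,-5,90])[0].astype(int)
cv2.imwrite('pics/s2.png',cv2.resize(c['frame'][y-60:y+60,x-80:x+80],None,fx=5,fy=5,interpolation=cv2.INTER_CUBIC))
E
```

```text
time: 9.75
tool_pos: [534.9, -37.6, 67.3]
tcp_rot: [-3.139, 0.0, -1.895]
contact_force: [-0.6, -0.4, -0.1]
grip_width: 0.6
[534.88917362 -37.63006309  67.34372641] [[   0.41239799 -104.85740826]] 0.5942003221432498
(np.int64(178), array([ -10.4, -119.5]), array([ 12.6, -60.4]), np.float64(92.9), array([20.9, 60.3]), array([  1.1, -90. ])) None
```

View pics/s2.png

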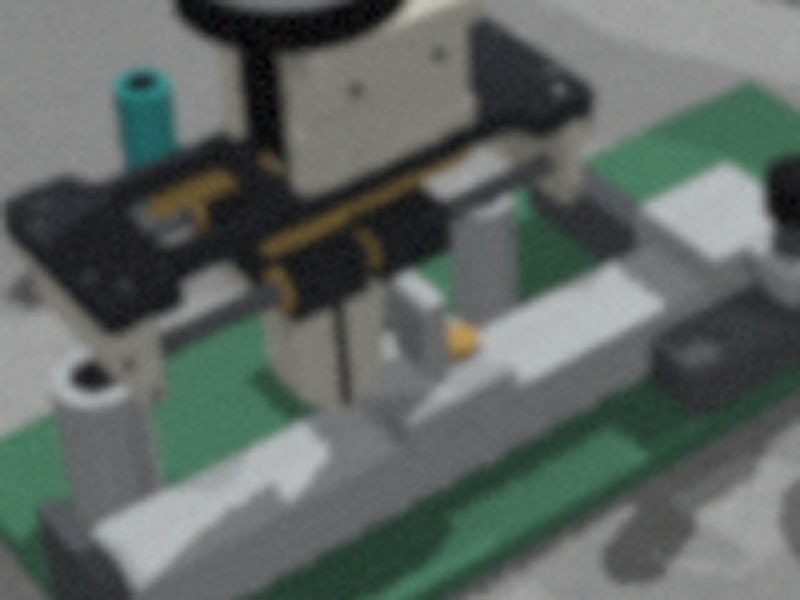

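The shut fingers stand behind the tab, which is at crop (415,315), with a clear gap. The body is above both pins. Pushing slowly.

```bash
python3 -m pendant '[{"linear":[1.3,3.8,0],"twist":0},{"linear":[2.6,7.6,0],"twist":0},{"linear":[3.2,9.5,0],"twist":0},{"linear":[3.8,11.4,0],"twist":0},{"linear":[4.5,13.3,0],"twist":0},{"linear":[5.1,15.2,0],"twist":0},{"linear":[5.8,17.1,0],"twist":0},{"linear":[6.4,19,0],"twist":0},{"linear":[7.2,21.3,0],"twist":0},{"linear":[8,23.7,0],"twist":0},{"linear":[8.8,26.1,0],"twist":0},{"linear":[9.6,28.4,0],"twist":0},{"linear":[10.4,30.8,0],"twist":0},{"linear":[11.2,33.2,0],"twist":0},{"linear":[12,35.5,0],"twist":0},{"linear":[12.8,37.9,0],"twist":0},{"linear":[12.8,37.9,0],"twist":0},{"linear":[12.8,37.9,0],"twist":0},{"linear":[12.8,37.9,0],"twist":0}]'; python3 - <<'E'
from mm import *
p=bot.get_obs(); print(p['tool_pos'],G(p['tool_pos']),'Fy',p['contact_force'][:2]@ey)
for n in('top','scene'):
    c,o_=meas(n); [print(k,v) for k,v in o_.items() if k in('pin','jaws','tab','anvil')]
E
```

```text
time: 12.18
tool_pos: [547.1, 0.5, 66.3]
tcp_rot: [-3.141, 0.0, -1.895]
contact_force: [0.3, -0.6, -0.1]
grip_width: 0.3
[547.07396538   0.54941187  66.31744247] [[ -0.25294653 -64.78623574]] Fy -0.5158388375588021
tab None
pin (np.int64(131), array([-66.9,  -9.5]), array([-41.8,  14.8]), np.float64(72.0), array([23.9, 23.8]), array([-54.4,   2.7]))
jaws (np.int64(61), array([-90. , -31.3]), array([-75. ,  59.7]), np.float64(45.6), array([91. , 14.9]), array([-82.5,  14.2]))
anvil (np.int64(49), array([-89.7,  58.3]), array([-75.4,  72. ]), np.float64(45.3), array([13.7, 14.2]), array([-82.6,  65.1]))
tab (np.int64(159), array([-12.2, -83.5]), array([ 11.5, -38. ]), np.float64(93.0), array([45.6, 23.6]), array([ -0.3, -60.7]))
pin None
jaws None
anvil (np.int64(12), array([-83.2,  60. ]), array([-75.2,  74.4]), np.float64(44.3), array([15.6,  6.4]), array([-79.2,  67.2]))
```

```bash
python3 -m pendant '[{"linear":[0.6,1.9,0],"twist":0},{"linear":[1.2,3.6,0],"twist":0},{"linear":[1.7,5,0],"twist":0},{"linear":[2.1,6.2,0],"twist":0},{"linear":[2.6,7.6,0],"twist":0},{"linear":[3.2,9.5,0],"twist":0},{"linear":[4,11.9,0],"twist":0},{"linear":[4.8,14.2,0],"twist":0},{"linear":[5.6,16.6,0],"twist":0},{"linear":[6.4,19,0],"twist":0},{"linear":[7.2,21.3,0],"twist":0},{"linear":[8,23.7,0],"twist":0},{"linear":[8.8,26.1,0],"twist":0},{"linear":[9.6,28.4,0],"twist":0},{"linear":[10.4,30.8,0],"twist":0},{"linear":[11.2,33.2,0],"twist":0},{"linear":[12,35.5,0],"twist":0},{"linear":[12.8,37.9,0],"twist":0},{"linear":[13.6,40.3,0],"twist":0},{"linear":[13.6,40.3,0],"twist":0}]'; python3 - <<'E'
from mm import *
p=bot.get_obs(); print(G(p['tool_pos']),'Fy',p['contact_force'][:2]@ey,p['contact_force'])
for n in('top','scene'):
    c,o_=meas(n); [print(k,v) for k,v in o_.items() if k in('pin','jaws','tab','anvil')]
    if n=='top': cv2.imwrite('pics/t3.png',cv2.resize(c['frame'][130:275,240:430],None,fx=4,fy=4,interpolation=cv2.INTER_CUBIC))
E
```

```text
time: 14.78
tool_pos: [560.7, 41.1, 66.2]
tcp_rot: [-3.141, 0.0, -1.895]
contact_force: [-0.7, -1.2, 1.7]
grip_width: 0.5
[[ -0.33865337 -22.01228728]] Fy -1.3525126859306313 [-0.69217917 -1.19384533  1.73222078]
tab None
pin (np.int64(130), array([-66.6,  25.5]), array([-42.3,  50. ]), np.float64(72.0), array([24.5, 24.3]), array([-54.5,  37.7]))
jaws (np.int64(58), array([-89.9,  11. ]), array([-75.1,  59.6]), np.float64(45.8), array([48.5, 14.8]), array([-82.5,  35.3]))
anvil (np.int64(86), array([-89.9,  15.1]), array([-75.1,  72.1]), np.float64(45.9), array([14.8, 57. ]), array([-82.5,  43.6]))
tab (np.int64(149), array([-10.9, -41. ]), array([12.4,  4.7]), np.float64(93.1), array([47.9, 21.7]), array([  0.7, -18.1]))
pin None
jaws None
anvil None
```

View pics/t3.png

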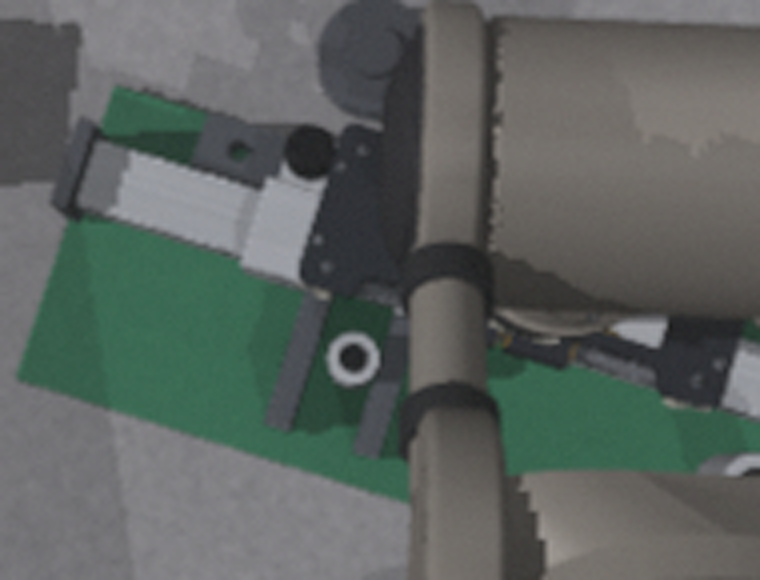

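Crop: the pin at (353,357) is against the moving jaw. The jaws are parallel, with about 8 mm left between pin and anvil.

```bash
cat > f.py <<'E'
from mm import *
p=bot.get_obs(); print('gy',G(p['tool_pos'])[0].round(2),'Fy %.2f'%(p['contact_force'][:2]@ey),'Mz',p['moment'].round(2))
E
python3 -m pendant '[{"linear":[0.5,1.4,0],"twist":0},{"linear":[1,2.8,0],"twist":0},{"linear":[1.4,4.3,0],"twist":0},{"linear":[1.8,5.2,0],"twist":0},{"linear":[1.8,5.2,0],"twist":0}]' >/dev/null; python3 f.py
for i in 1; do python3 -m pendant '[{"linear":[0.16,0.47,0],"twist":0},{"linear":[0.32,0.95,0],"twist":0}]' >/dev/null; python3 f.py; python3 -m pendant '[{"linear":[0.16,0.47,0],"twist":0},{"linear":[0.32,0.95,0],"twist":0}]' > /dev/null; python3 f.py; done
python3 - <<'E'
from mm import *
c,o_=meas('top'); [print(k,v) for k,v in o_.items() if k in('pin','jaws','anvil')]
E
```

```text
gy [ -0.34 -16.82] Fy -3.13 Mz [-0.24  0.22  0.01]
gy [ -0.39 -15.96] Fy -2.89 Mz [-0.41  0.29 -0.01]
gy [ -0.35 -14.93] Fy -3.30 Mz [-0.34  0.22  0.02]
pin (np.int64(130), array([-67.1,  32.4]), array([-42.3,  56.9]), np.float64(71.9), array([24. , 23.9]), array([-54.7,  44.6]))
jaws (np.int64(54), array([-89.8,  18.2]), array([-75.3,  59.6]), np.float64(45.8), array([41.5, 14.3]), array([-82.5,  38.9]))
anvil (np.int64(97), array([-89.8,  18.2]), array([-75.3,  71.9]), np.float64(45.8), array([14.4, 53.7]), array([-82.6,  45.1]))
```

```bash

python3 -m pendant '[{"linear":[0.16,0.47,0],"twist":0},{"linear":[0.16,0.47,0],"twist":0}]' >/dev/null; python3 f.py; python3 -m pendant '[{"linear":[0.16,0.47,0],"twist":0},{"linear":[0.16,0.47,0],"twist":0}]' > /dev/null; python3 f.py
python3 -m pendant '[{"linear":[0.16,0.47,0],"twist":0},{"linear":[0.16,0.47,0],"twist":0}]' >/dev/null; python3 f.py
```

```text
gy [ -0.35 -14.36] Fy -3.55 Mz [-0.34  0.24 -0.01]
gy [ -0.36 -14.  ] Fy -4.13 Mz [-0.44  0.27  0.04]
gy [ -0.34 -13.6 ] Fy -5.13 Mz [-0.61  0.41 -0.04]
```

```bash

python3 -m pendant '[{"linear":[0.03,0.1,0],"twist":0},{"linear":[0.03,0.1,0],"twist":0}]' >/dev/null; python3 f.py
python3 - <<'E'
from mm import *
c,o_=meas('top'); [print(k,v) for k,v in o_.items() if k in('pin','jaws','anvil')]
E
```

```text
gy [ -0.34 -13.52] Fy -4.91 Mz [-0.61  0.37  0.04]
pin (np.int64(129), array([-67. ,  33.5]), array([-42.2,  57.4]), np.float64(71.8), array([24.1, 23.9]), array([-54.6,  45.5]))
jaws (np.int64(50), array([-89.7,  18.9]), array([-75.4,  59.7]), np.float64(45.7), array([40.8, 14.3]), array([-82.6,  39.3]))
anvil (np.int64(93), array([-89.7,  18.9]), array([-75.4,  72. ]), np.float64(45.7), array([53.1, 14.4]), array([-82.6,  45.5]))
```

The force has risen about 2 N above the sliding drag, with the pin between both jaws. Backing off straight, then up and clear.

```bash

python3 -m pendant '[{"linear":[-1,-3,0],"twist":0},{"linear":[-3.2,-9.5,0],"twist":0},{"linear":[-6.4,-19,0],"twist":0},{"linear":[-6.4,-19,0],"twist":0},{"linear":[-6.4,-19,40],"twist":0},{"linear":[-6.4,-19,90],"twist":0},{"linear":[-20,-70,120],"twist":0},{"linear":[-40,-130,120],"twist":0},{"linear":[-60,-190,120],"twist":0},{"linear":[-80,-250,120],"twist":0},{"linear":[-100,-300,120],"twist":0},{"linear":[-100,-300,120],"twist":0},{"linear":[-100,-300,120],"twist":0},{"linear":[-100,-300,120],"twist":0},{"linear":[-100,-300,120],"twist":0}]'; python3 - <<'E'
from mm import *
def blade(n):
    c,o_=meas(n); [print(k,v) for k,v in o_.items()]; C=cloud(c); q=C.reshape(-1,3); g=G(q); z=q[:,2]
    for nm,y0,y1 in(('moving',5,36),('anvil',56,80)):
        k=(z>40)&(z<50)&(g[:,1]>y0)&(g[:,1]<y1)&(g[:,0]>-96)&(g[:,0]<-27)
        f=np.polyfit(g[k][:,0],g[k][:,1],1); print(nm,'slope %.4f'%f[0],k.sum())
    return c
c=blade('top'); K=cv2.resize(c['frame'][130:275,240:430],None,fx=4,fy=4,interpolation=cv2.INTER_CUBIC); cv2.imwrite('pics/t4.png',K)
c=blade('scene'); cv2.imwrite('pics/s4.png',cv2.resize(c['frame'][170:330,190:430],None,fx=3,fy=3,interpolation=cv2.INTER_CUBIC))
E
```

```text
time: 18.98
tool_pos: [464.0, -249.5, 186.3]
tcp_rot: [-3.142, 0.0, -1.893]
contact_force: [0.2, -0.8, -0.6]
grip_width: 0.9
knob (np.int64(134), array([22.6, 76. ]), array([ 47.2, 100. ]), np.float64(95.2), array([24.1, 24. ]), array([34.9, 88. ]))
tab (np.int64(70), array([-12.4,   1.6]), array([10.6, 12.7]), np.float64(93.5), array([23.1, 10.9]), array([-0.9,  7.2]))
pin (np.int64(128), array([-66.7,  33.5]), array([-42.2,  57.5]), np.float64(72.1), array([23.9, 23.9]), array([-54.5,  45.5]))
jaws (np.int64(57), array([-89.8,  18.1]), array([-75.4,  59.7]), np.float64(45.7), array([41.4, 14.3]), array([-82.6,  38.9]))
anvil (np.int64(98), array([-89.8,  18.1]), array([-75.4,  72. ]), np.float64(45.6), array([14.4, 53.9]), array([-82.6,  45. ]))
blk (np.int64(325), array([-23.9, -16.6]), array([10. , 33.3]), np.float64(57.9), array([49.9, 33.9]), array([-7. ,  8.4]))
moving slope 0.0188 228
anvil slope 0.0009 227
knob (np.int64(113), array([19.9, 76.4]), array([ 47.4, 101.4]), np.float64(94.6), array([24.9, 23.5]), array([33.7, 88.9]))
tab (np.int64(72), array([-14.4,   2.4]), array([10.9, 14. ]), np.float64(93.1), array([25.1, 11.3]), array([-1.7,  8.2]))
pin (np.int64(109), array([-68.6,  33.6]), array([-41.8,  59.7]), np.float64(71.5), array([24.8, 25.6]), array([-55.2,  46.7]))
jaws (np.int64(37), array([-89.6,  18.4]), array([-75.2,  32.9]), np.float64(45.8), array([14.7, 13.8]), array([-82.4,  25.6]))
anvil (np.int64(37), array([-89.6,  18.4]), array([-75.2,  32.9]), np.float64(45.8), array([14.7, 13.8]), array([-82.4,  25.6]))
blk (np.int64(193), array([-23.6, -15.7]), array([10. , 35.2]), np.float64(58.0), array([51. , 33.5]), array([-6.8,  9.8]))
moving slope -0.0097 137
anvil slope -0.1679 69
```

View pics/t4.png

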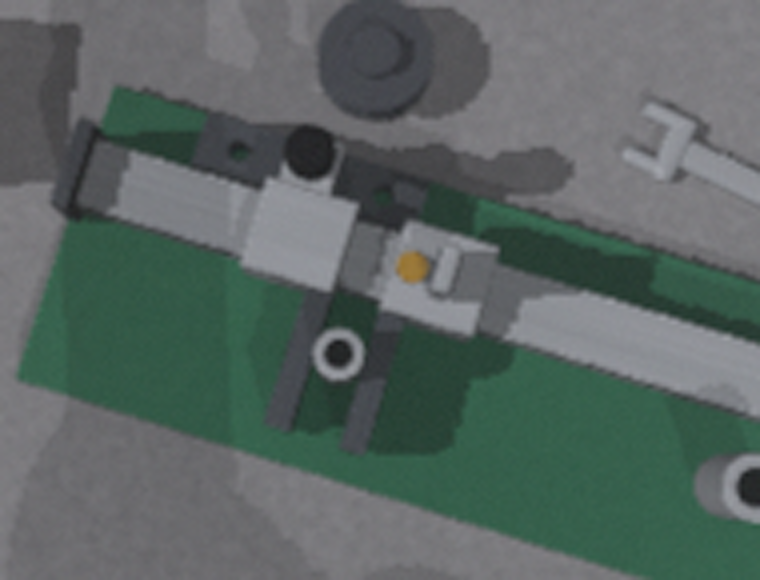

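View pics/s4.png

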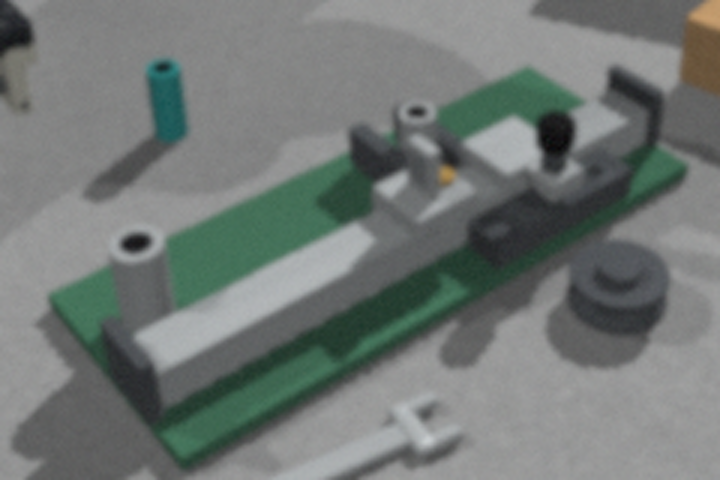

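```bash
python3 -c "
from plant import bot
print(bot.get_obs()['time']); print(bot.close_job())"
```

```text
19.075
the job is handed in; nothing more can be done
None
```

The pin is measured as asked, and I handed the job in at about 19 s of the 58 s allowed.

**Anvil:** I gripped the plunger knob, lifted it 12 mm (the force matched the spring), slid the carriage 40 mm inward and lowered the plunger into the middle hole. After release the knob top read 95.2 mm, against 95.3 mm before the job, so the plunger is fully home.

**Jaw:** I pushed the thumb tab slowly with shut fingers, which carried the pin to the anvil. I stopped when the push force was about 2 N above the sliding drag, then backed the arm away.

**Last checks:**
- **Pin:** the top view shows it upright between both jaw faces, with about 26 mm between the faces.
- **Jaw squareness:** the top view fits a blade slope of about 0.019 rad, which would be a light clamp of 2 to 3 N.
- **Disagreement:** the scene view gave -0.010 rad for the same blade. That view sees the blades poorly: it put the anvil at -0.17 rad, against 0.001 rad from above. I relied on the top view.
- **Other things:** the spare pin, turquoise pin, pulley and wrench look unmoved in the pictures. I did not touch the carton, and did not re-check its position.

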